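# Zero the coffee grinder's ring, set it to the clip and start it

### The job

Get the coffee grinder going: with your fingertips, push the red lever of its grind ring round to the coarse stop (the end with the big dots, on the robot's right) to free the burrs, then push it back until its steel arm stands right over the green clip, and then press the white start button on top fully down and let it come up. Only push, do not take the lever between the fingers; leave the grinder, the clip and the things around it where they are.

Things in the scene. Friction and masses are not known exactly. Their poses are not given: they have to be found in the camera images.
- grinder: grey round coffee grinder standing loose on rubber feet, about 3 kg, 152 mm wide at the foot. Origin: centre of its underside, on the upright axis of ring, lever and button. Its -x is its front (dark drawer), roughly toward the robot; z up. White collar with dot scale 88 to 98 mm high, 148 wide; dark ring to 119, 120 wide; amber hopper with black lid to 159, 98 wide.
- lever (a joint): angle of grind ring and lever about the grinder's upright axis, rad: 0 = lever points to the grinder's front, growing to the robot's right (counter-clockwise from above), toward coarse (big dots); the lever points along grinder yaw + pi + angle. Stops at -1.25 and +1.25; dots 0.175 apart. Stays where left; friction 0.22 N m, 2 N at the post.
- lever_top (a point): centre of the top of the lever's upright red post: 16 mm thick, 162 mm above the grinder's underside, 112 mm out from its axis. The red sleeve reaches down to 116 mm; below it a level steel arm (8 mm thick, 106 to 114 mm high) runs in to the ring. Push the post sideways.
- lever_arm (a point): point on the lever's steel arm 80 mm out from the grinder's axis, 110 mm above the underside: it must come over the green clip.
- clip_mark (a point): top centre of the green clip on the scale collar's rim, 80 mm out from the grinder's axis, 101 mm above the underside; 10 mm wide along the scale, 20 mm long radially. It marks the wanted setting, at a lever angle between -0.75 and +0.4; the lever passes over it without touching.
- start (a joint): travel of the start button, m: 0 up, 0.006 fully down; springs back; fully down takes 5 N.
- start_top (a point): centre of the top of the white start button, 34 mm wide, on the grinder's axis on top of the lid; it is pressed straight down.
- mug: pink and cream mug, 90 mm wide without handle, 105 mm high, a bystander. Origin: centre of its underside.
- honey: honey jar with dark lid, 65 mm wide, 86 mm high, a bystander. Origin: centre of its underside.
- tin: small green and white food tin, 58 mm wide, 72 mm high, a bystander. Origin: centre of its underside.

How it is judged:
By the outcome, as a careful person would: the job done as asked, in the order asked, and still so for the second after the job is handed in, with the robot touching nothing.
It also fails if it takes over 64 s, if anything falls off the work surface, if the arm or the gripper's body presses on something with over 40 N, if the wrist force passes 120 N, or if a joint passes its speed limit or range.

### The arm

A 7-joint arm with a two-finger parallel gripper is mounted at the origin on a cart in front of the work surface, level with it; the furniture and walls round the work are solid. World frame = base frame: x ahead of the robot, y to its left, z up, the work surface at z = 0. Lengths are in m, angles in rad, forces in N, time in s.
With the tool pointing down it reaches from about 0.425 to 0.95 m from the base axis. Payload 4.7 kg.
Tool frame: the origin (TCP) lies on the centre line of the jaws, within the pads' length; the fingertips stand robot.nose_length ahead of it and the grasp point (between the pads) lies 8 mm behind it (robot.nose_length is the distance from the TCP to the fingertips, in m); z points along the fingers, y is the line along which they close (so a half turn about z gives the same grasp; the last joint's range is limited). The gripper opens to 85 mm and grips with 20 to 120 N. Pads are 22 mm wide; open, the fingers measure 114 mm over their backs; the gripper's body (76 mm by 85 mm) begins 54 mm behind the grasp point. The pads swing forward as they close: fully open they stand 13 mm farther back than shut.
Start: joints at [-1.147, 0.469, -0.049, 1.532, 0.024, 1.141, -0.082], TCP at [0.295, 0.607, 0.242] pointing down, gripper open.
Joint ranges: [-2.59, 2.59], [-0.33, 1.99], [-1.39, 1.29], [0.1, 2.45], [-1.04, 4.18], [0.21, 1.99], [-2.66, 2.66]. Speed limits (rad/s): [2.57, 2.57, 3.14, 3.14, 3.14, 3.14, 3.14].

### API

Orientations are given as [roll, pitch, yaw] about the fixed x, y, z axes, in that order (R = Rz(yaw) Ry(pitch) Rx(roll)).
In Python, from plant import robot gives the robot as it stands. Calls block until the motion is done:
- robot.goto(position, orientation): joint-space move of the TCP to a pose.
- robot.move_straight(position, vel=0.15, attitude=None, contact_N=None): straight line of the TCP; attitude=None keeps the orientation; vel is the mean speed in m/s. With contact_N (N) it stops when the force on the tool has changed by that much, and returns True; else False.
- robot.move_joints(angles): joint-space move.
- robot.grip(opening, strength=None): opening from 0.0 (shut) to 1.0 (fully open); strength is the grip in N (None keeps the last); returns when the fingers have stopped.
- robot.sleep(seconds).
- robot.inverse_kinematics(position, orientation): joint angles nearest the present ones, or None.
- robot.sense(): the state.
- robot.grab_frame(name): name is "scene" or "top" or "wrist"; returns a dict with "image" (400x640x3 uint8, red, green, blue), "range_z" (400x640 float32, m along the optical axis (not along the pixel's ray), 0 where there is no reading), "fx", "fy", "cx", "cy" (pixels), "R" (3x3) and "t" (3): a world point X has camera coordinates R X + t. Camera axes: x right, y down, z forward; pixel columns grow to the right and rows downward; lengths in m; the calibration is good to about 2 mm. The wrist camera is an equidistant fisheye: a pixel r from the principal point sees the ray r / f radians off the axis. A picture is of the moment at which its call begins.
A pose or a line that the arm cannot do raises robot.IKError and nothing moves.
- robot.close_job(): hands the job in; it is judged then, once.
The state is a dict: "t": time; "joint_pos": joint angles; "joint_velocities": joint speeds; "effort": joint torques, N m; "tcp_pos": TCP position; "tcp_rot": TCP orientation; "wrist_force": force on the tool from outside, world axes, zero at the start; "torque": the same for the moment, N m; "opening": opening from 0.0 (shut) to 1.0 (fully open); "gripper_force": force on a finger pad.
Only numpy, scipy, OpenCV 4.12 (cv2) and the standard library are available. Lean on these libraries where they do the work, as an engineer would, in place of code of your own. Each camera call takes 0.05 s, during which the arm holds its last target. There are 200 camera calls.

## Working session

There is one attempt and no reset: what is moved stays moved. The work goes in short steps, each a Python script; the robot and the scene stay as the last script left them, time stands still between calls to the robot, and variables do not carry over. Pictures are saved under pics/ and viewed, at most 10 in all, crops included, and the job is handed in when it is done.

```bash
ls; mkdir -p pics
python3 - <<'E'
from plant import robot
import cv2,numpy as np
print(robot.nose_length, robot.sense())
for n in ["scene","top"]:
    f=robot.grab_frame(n); cv2.imwrite(f"pics/{n}0.png",f["image"][:,:,::-1]); np.savez(f"pics/{n}0.npz",**f)
    print(n,f["fx"],f["cx"],f["R"].round(3).tolist(),(-f["R"].T@f["t"]).round(3))
E
```

```text
pics
0.011 {'t': 0.0, 'joint_pos': array([-1.14688967,  0.46945976, -0.04861128,  1.53372134,  0.0240995 ,
        1.14101462, -0.08230552]), 'joint_velocities': array([-1.61036438e-03, -1.47126477e-03, -9.58964185e-05,  7.94800896e-04,
       -1.56672237e-03,  1.31716441e-03, -5.81050670e-04]), 'effort': array([ 6.95696544e-04, -5.10297203e+01, -4.62888507e-02, -2.37710595e+01,
        1.06445324e-02,  7.73716019e-03, -1.77914728e-06]), 'tcp_pos': array([0.29503362, 0.60646074, 0.24123751]), 'tcp_rot': array([-3.13957647e+00,  6.80703670e-05,  2.68882714e+00]), 'wrist_force': array([-0.84848326,  0.52487257,  0.55070276]), 'torque': array([ 0.03214937,  0.03781247, -0.00588524]), 'gripper_force': 0.0, 'opening': 0.9996355462720659}
scene 506.29369702310066 313.6935971145945 [[-0.999, -0.025, -0.025], [0.012, 0.425, -0.905], [0.034, -0.905, -0.424]] [0.578 1.136 0.683]
top 403.4935645401628 322.8740831689237 [[0.001, -1.0, -0.005], [-0.996, -0.001, -0.09], [0.09, 0.005, -0.996]] [ 0.505 -0.05   1.073]
```

View pics/scene0.png

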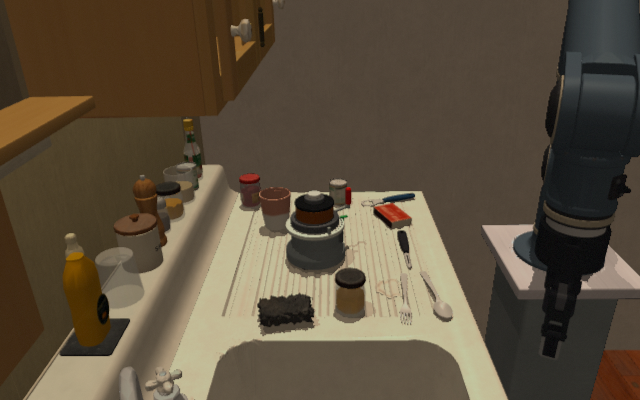

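View pics/top0.png

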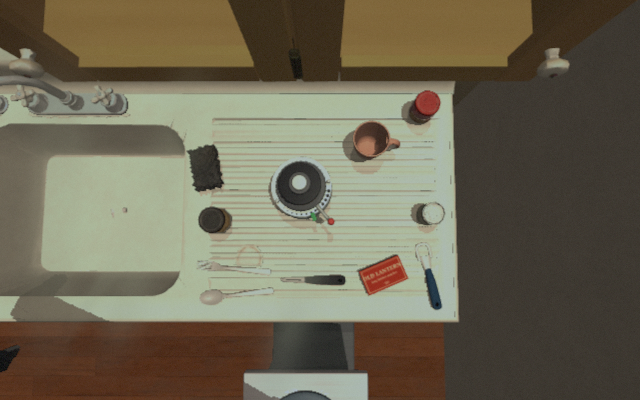

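The scene picture shows the grinder at about (315,235). In the top picture its axis is near (300,185), the red post at (331,221) and the green clip at (314,217); mug (371,140), tin (432,213) and honey (212,220) stand clear of it. Next I'll measure from the top view.

```bash
cat > h.py <<'E'
import numpy as np,cv2
def ray(f,u,v):
    R,t=f["R"],f["t"]; d=R.T@np.array([(u-f["cx"])/f["fx"],(v-f["cy"])/f["fy"],1]); return -R.T@t,d
def onplane(f,u,v,z):
    c,d=ray(f,u,v); return c+d*(z-c[2])/d[2]
def deproj(f,u,v):
    c,d=ray(f,u,v); return c+d*f["range_z"][int(round(v)),int(round(u))]
def blob(m,box):
    u0,v0,u1,v1=box; k=np.zeros(m.shape,np.uint8); k[v0:v1,u0:u1]=m[v0:v1,u0:u1]
    n,l,s,c=cv2.connectedComponentsWithStats(k)
    i=1+np.argmax(s[1:,4]); return c[i],s[i],l==i
def masks(f):
    hsv=cv2.cvtColor(f["image"],cv2.COLOR_RGB2HSV); h,s,v=[hsv[...,i].astype(int) for i in range(3)]
    red=((h<8)|(h>172))&(s>140)&(v>70); green=(h>40)&(h<90)&(s>90)&(v>40); white=(s<70)&(v>150)
    return [x.astype(np.uint8) for x in (red,green,white)]
E
python3 - <<'E'
from h import *
f=dict(np.load("pics/top0.npz")); r,g,w=masks(f)
for n,m,b,z in (("red",r,(315,205,345,235),.162),("green",g,(300,205,330,230),.101),("button",w,(285,170,314,197),.17)):
    c,s,l=blob(m,b); P=np.array([deproj(f,u,v) for v,u in np.argwhere(l)])
    print(n,c,s,onplane(f,*c,z).round(4),"z",np.percentile(P[:,2],[5,50,95]).round(3))
# depth-based rings
V,U=np.mgrid[140:235,255:350]
P=np.array([deproj(f,u,v) for u,v in zip(U.ravel(),V.ravel())])
for lo,hi in((.152,.163),(.088,.1)):
    q=P[(P[:,2]>lo)&(P[:,2]<hi)]; e=cv2.minEnclosingCircle(q[:,:2].astype(np.float32)); print(lo,len(q),e)
# cabinet
c=[deproj(f,u,v) for u,v in((150,40),(300,60),(300,20),(400,60),(400,75),(300,85))]
print(np.round(c,3))
f=dict(np.load("pics/scene0.npz")); print(np.round([deproj(f,u,v) for u,v in((205,100),(262,45),(225,30),(130,100))],3))
im=dict(np.load("pics/top0.npz"))["image"][145:240,255:350,::-1]; cv2.imwrite("pics/crop.png",cv2.resize(im,(570,570),interpolation=cv2.INTER_CUBIC))
E
```

```text
red [330.59259259 221.18518519] [328 219   6   6  27] [ 0.5304 -0.0625  0.162 ] z [0.159 0.162 0.8  ]
green [313.07142857 216.21428571] [311 213   5   8  28] [ 0.544  -0.0212  0.101 ] z [0.098 0.101 0.104]
button [298.76666667 181.76666667] [292 175  14  14 150] [0.6189 0.0092 0.17  ] z [0.179 0.181 0.184]
0.152 1054 ((0.5915940999984741, -0.014276493340730667), 0.08355981856584549)
0.088 655 ((0.6119745969772339, 0.008640366606414318), 0.07947798818349838)
[[ 0.785  0.206  0.508]
 [ 0.722 -0.018  0.58 ]
 [ 0.728 -0.024  0.666]
 [ 0.738 -0.152  0.544]
 [ 0.73  -0.157  0.511]
 [ 0.903  0.018  0.011]]
[[ 0.766  0.379  0.501]
 [ 0.723 -0.008  0.527]
 [ 0.733  0.34   0.598]
 [ 0.882  0.377  0.503]]
```

View pics/crop.png

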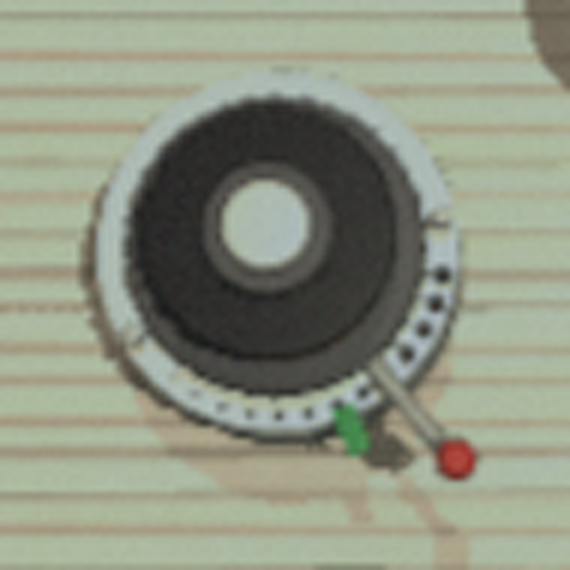

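In the crop, the button is at (266,223), the lever runs from (375,370) to the post at (456,458), the clip is at (352,430), and the big dots are on the right. The numbers agree with the given sizes: axis at (0.6175, 0.0085), post radius 0.112 and clip radius 0.079. As world angles, the lever is at 0.684 and the clip at 0.384. Now I'll approach and push to coarse.

```bash
cat >> h.py <<'E'
from plant import robot
AX=np.array([.6175,.0085]); RP=.112; Z=.139
def pos(phi,z=Z,r=RP): return np.array([AX[0]-r*np.cos(phi),AX[1]-r*np.sin(phi),z])
def att(phi): return [np.pi,0,phi+np.pi/2]
def ft(base,phi):   # force along increasing phi, on the tool
    return float((robot.sense()["wrist_force"]-base)@[np.sin(phi),-np.cos(phi),0])
def arc(a,b,step,vel,lim,base,log):
    n=max(1,int(np.ceil(abs(b-a)/step)))
    for p in np.linspace(a,b,n+1)[1:]:
        hit=robot.move_straight(pos(p),vel=vel,attitude=att(p),contact_N=lim+1)
        F=ft(base,p); log.append((round(p,3),round(F,2)))
        if hit or abs(F)>lim: return p
    return None
E
python3 - <<'E'
from h import *
robot.grip(0.0)
p=.684-.17-.12
for q in np.arange(.3,2.0,.2):
    s=robot.inverse_kinematics(pos(q),att(q)); print(round(q,1),None if s is None else np.round(s,2))
robot.goto(pos(p,.27),att(p))
robot.move_straight(pos(p),vel=.12)
robot.sleep(.3); b=robot.sense()["wrist_force"]; log=[]
e=arc(p,1.2,.08,.05,5,b,log)
s=robot.sense(); print(e,log,s["t"],s["tcp_pos"],s["tcp_rot"],b)
f=robot.grab_frame("top"); cv2.imwrite("pics/t1.png",cv2.resize(f["image"][130:250,240:370,::-1],(650,600),interpolation=cv2.INTER_CUBIC))
E
```

```text
0.3 [-0.39  0.35  0.44  2.05 -0.21  0.79  0.47]
0.5 [-0.35  0.36  0.44  2.02 -0.21  0.8   0.71]
0.7 [-0.3   0.38  0.43  1.99 -0.22  0.81  0.95]
0.9 [-0.26  0.41  0.42  1.95 -0.22  0.83  1.18]
1.1 [-0.22  0.43  0.39  1.9  -0.22  0.85  1.39]
1.3 [-0.18  0.46  0.36  1.85 -0.21  0.87  1.59]
1.5 [-0.14  0.49  0.32  1.79 -0.19  0.89  1.77]
1.7 [-0.1   0.52  0.27  1.74 -0.17  0.91  1.94]
1.9 [-0.06  0.55  0.2   1.68 -0.13  0.93  2.09]
None [(np.float64(0.467), -0.19), (np.float64(0.541), -1.01), (np.float64(0.614), -0.04), (np.float64(0.687), -0.28), (np.float64(0.76), 0.66), (np.float64(0.834), -0.53), (np.float64(0.907), -0.04), (np.float64(0.98), 0.01), (np.float64(1.053), -0.57), (np.float64(1.127), -0.19), (np.float64(1.2), 0.37)] 8.3 [ 0.57706628 -0.09592993  0.13905408] [3.14148322e+00 7.09078402e-04 2.76876189e+00] [ 0.22054377 -0.29694931 -0.58716165]
```

View pics/t1.png

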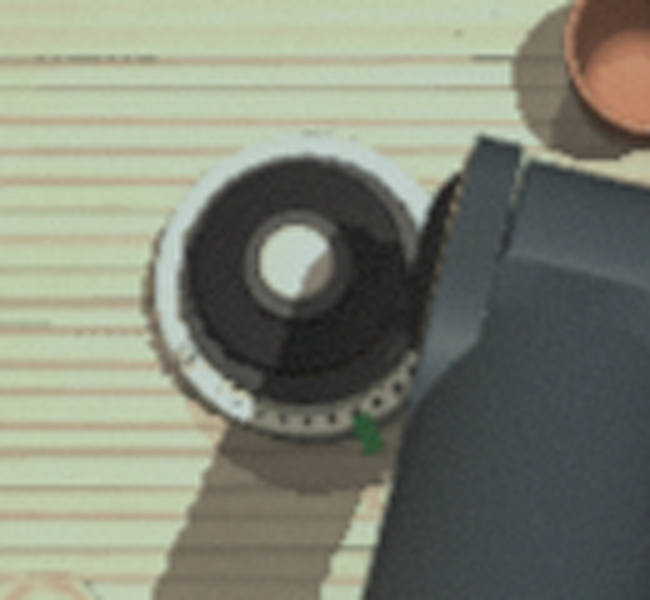

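The view shows the arm covering the lever. The clip at (367,433) and the grinder haven't moved, so I'll keep going slowly to the stop.

Run:
```python
from h import *
b=np.array([.22,-.3,-.59]); log=[]
e=arc(1.2,1.36,.06,.05,5,b,log)
if e is None: e=arc(1.36,1.62,.018,.03,5,b,log)
robot.sleep(.2); s=robot.sense(); print(e,log,s["t"],s["tcp_pos"],ft(b,e or 1.62))
f=robot.grab_frame("wrist"); cv2.imwrite("pics/w1.png",f["image"][:,:,::-1])
```

```text
1.4813333333333334 [(np.float64(1.253), 0.28), (np.float64(1.307), -0.94), (np.float64(1.36), -0.33), (np.float64(1.377), -2.52), (np.float64(1.395), -2.28), (np.float64(1.412), -1.56), (np.float64(1.429), -0.65), (np.float64(1.447), -1.84), (np.float64(1.464), -1.45), (np.float64(1.481), -5.28)] 11.1 [ 0.60611758 -0.1030613   0.13889507] -5.995794628002699
```

View pics/w1.png

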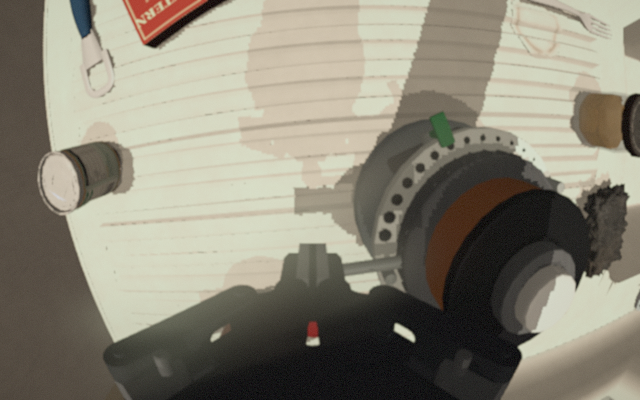

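The wrist view shows the steel arm at (370,266), past the last big dot (386,235). The force rose to 6 N there, so the lever is at the coarse stop. I'll cross over to the other side, push back to just short of the clip, then look.

Run:
```python
from h import *
robot.move_straight(pos(1.38),vel=.08,attitude=att(1.38))
robot.move_straight(pos(1.38,.205),vel=.15)
robot.move_straight(pos(1.98,.205),vel=.15,attitude=att(1.98))
robot.move_straight(pos(1.98),vel=.12)
robot.sleep(.2); b=robot.sense()["wrist_force"]; log=[]
e=arc(1.98,.63,.09,.08,6,b,log)
print(e,log,robot.sense()["t"])
if e is None:
    robot.move_straight(pos(.75),vel=.1,attitude=att(.75))
    robot.move_straight(pos(.75,.23),vel=.15)
    robot.move_straight(pos(1.7,.23,.13),vel=.2,attitude=att(1.7))
    f=robot.grab_frame("top"); np.savez("pics/t2.npz",**f); cv2.imwrite("pics/t2.png",cv2.resize(f["image"][130:250,240:370,::-1],(650,600),interpolation=cv2.INTER_CUBIC))
    r,g,w=masks(f)
    try:
        for n,m,bx,z in (("red",r,(300,205,345,240),.162),("green",g,(300,205,330,230),.101),("but",w,(285,170,314,197),.181)):
            c,s,l=blob(m,bx); q=onplane(f,*c,z); d=AX-q[:2]; print(n,c,s[4],q.round(4),"phi",np.arctan2(d[1],d[0]),np.hypot(*d))
    except Exception as x: print(x)
print(robot.sense()["t"])
```

```text
None [(np.float64(1.896), 0.65), (np.float64(1.811), 0.47), (np.float64(1.727), -0.04), (np.float64(1.642), 0.24), (np.float64(1.558), -0.17), (np.float64(1.474), -0.42), (np.float64(1.389), 0.43), (np.float64(1.305), 0.39), (np.float64(1.221), 0.28), (np.float64(1.136), -0.22), (np.float64(1.052), 0.64), (np.float64(0.967), 0.07), (np.float64(0.883), 0.03), (np.float64(0.799), 0.36), (np.float64(0.714), 0.77), (np.float64(0.63), 0.5)] 17.95
red [320.5        227.72727273] 22 [ 0.5157 -0.0398  0.162 ] phi 0.44324710611887386 0.11265568750580539
green [311.57142857 215.57142857] 7 [ 0.5456 -0.0176  0.101 ] phi 0.34789678182146366 0.07650935998302202
but [295.48684211 181.17105263] 76 [0.6188 0.0158 0.181 ] phi -1.7477416137581743 0.0074568954333197966
20.1417
```

View pics/t2.png

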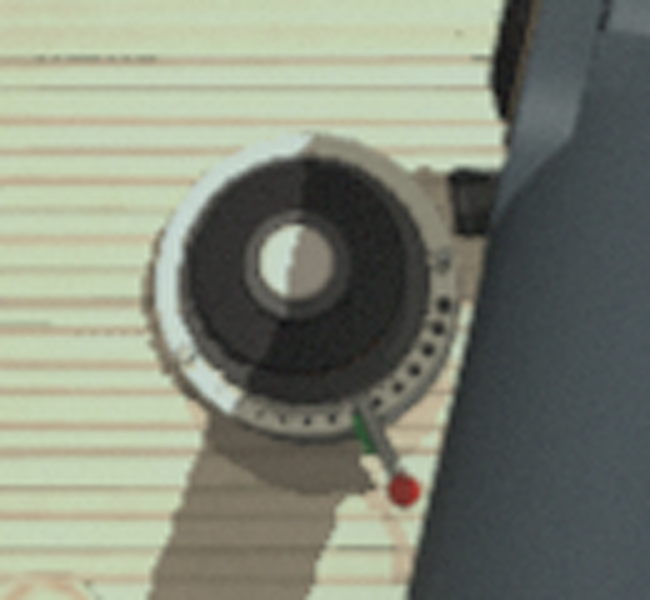

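The grinder is still in place. The lever is now at 0.443, so the tool contact offset is 0.187, and the clip is half covered at (365,433). I'll push on to 0.384 and check from close by.

Run:
```python
from h import *
robot.move_straight(pos(.75,.2),vel=.2,attitude=att(.75))
robot.move_straight(pos(.75),vel=.12)
b=robot.sense()["wrist_force"]; log=[]
e=arc(.75,.573,.06,.04,6,b,log); print(e,log)
robot.move_straight(pos(.75),vel=.1,attitude=att(.75))
robot.move_straight(pos(.75,.23),vel=.15)
robot.move_straight(pos(1.1,.27,.10),vel=.2,attitude=att(1.1))
robot.sleep(.2)
f=robot.grab_frame("wrist"); np.savez("pics/w2.npz",**f); cv2.imwrite("pics/w2.png",f["image"][:,:,::-1])
C=-f["R"].T@f["t"]; print("cam",C.round(3),robot.sense()["t"])
def proj(X):
    c=f["R"]@X+f["t"]; th=np.arctan2(np.hypot(c[0],c[1]),c[2]); k=f["fx"]*th/np.hypot(c[0],c[1]); return np.array([f["cx"]+k*c[0],f["cy"]+k*c[1]])
for n,r,z in(("clip",.08,.101),("post",.112,.162),("arm",.08,.114)): print(n,proj(pos(.384,z,r)).round(1))
print("but",proj(np.r_[AX,.181]).round(1))
r,g,w=masks(f); print([ (c.round(1),s[4]) for c,s,l in (blob(r,(100,60,640,400)),blob(g,(200,40,640,400)))])
```

```text
None [(np.float64(0.691), 0.96), (np.float64(0.632), 0.78), (np.float64(0.573), 2.04)]
cam [ 0.505 -0.047  0.4  ] 24.7083
clip [354.  134.6]
post [333.5 112.9]
arm [355.8 135.7]
but [439.4 212.5]Traceback (most recent call last):
  File "<stdin>", line 16, in <module>
  File "h.py", line 11, in blob
    i=1+np.argmax(s[1:,4]); return c[i],s[i],l==i
        ~~~~~~~~~^^^^^^^^^
    return _wrapfunc(a, 'argmax', axis=axis, out=out, **kwds)
    return bound(*args, **kwds)
ValueError: attempt to get argmax of an empty sequence
```

View pics/w2.png

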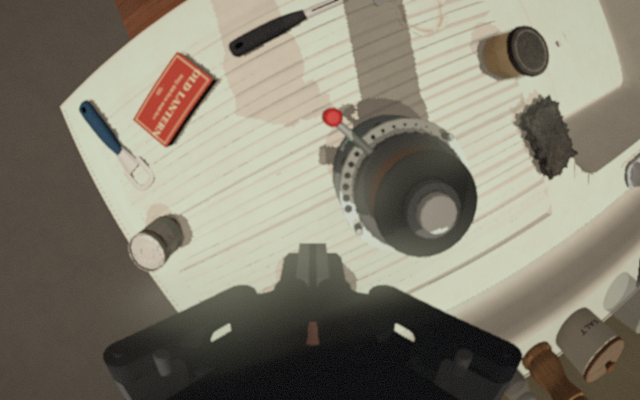

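The wrist view shows the post at (332,117) and the button at (437,213). The arm covers the clip near (355,137), with a trace of green at its edge, so I'll zoom in and put numbers on it.

Run:
```python
from h import *
f=dict(np.load("pics/w2.npz"))
im=f["image"]; cv2.imwrite("pics/w2c.png",cv2.resize(im[95:175,310:400,::-1],(720,640),interpolation=cv2.INTER_CUBIC)[:600])
def rayw(u,v):
    d=np.array([u-f["cx"],v-f["cy"]]); r=np.hypot(*d); th=r/f["fx"]; c=np.r_[d/r*np.sin(th),np.cos(th)]; return -f["R"].T@f["t"],f["R"].T@c
hsv=cv2.cvtColor(im,cv2.COLOR_RGB2HSV); h,s,v=[hsv[...,i].astype(int) for i in range(3)]
red=(((h<8)|(h>172))&(s>140)&(v>110)).astype(np.uint8); gr=((h>45)&(h<95)&(s>60)&(v>30)).astype(np.uint8)
wh=((s<50)&(v>110)).astype(np.uint8)
for n,m,b,z in (("red",red,(315,100,350,130),.160),("green",gr,(335,110,380,160),.101),("but",wh,(415,190,460,240),.181)):
    try:
        c,st,l=blob(m,b); C,d=rayw(*c); q=C+d*(z-C[2])/d[2]; e=AX-q[:2]; print(n,c.round(1),st[4],q.round(4),"phi",np.arctan2(e[1],e[0]).round(3),np.hypot(*e).round(4))
    except Exception as x: print(n,x)
```

```text
red [332.2 116.8] 260 [ 0.516  -0.0355  0.16  ] phi 0.409 0.1107
green [350. 141.] 3 [ 0.5473 -0.0277  0.101 ] phi 0.476 0.079
but [437.3 215.8] 1222 [0.6193 0.006  0.181 ] phi 2.191 0.0031
```

View pics/w2c.png

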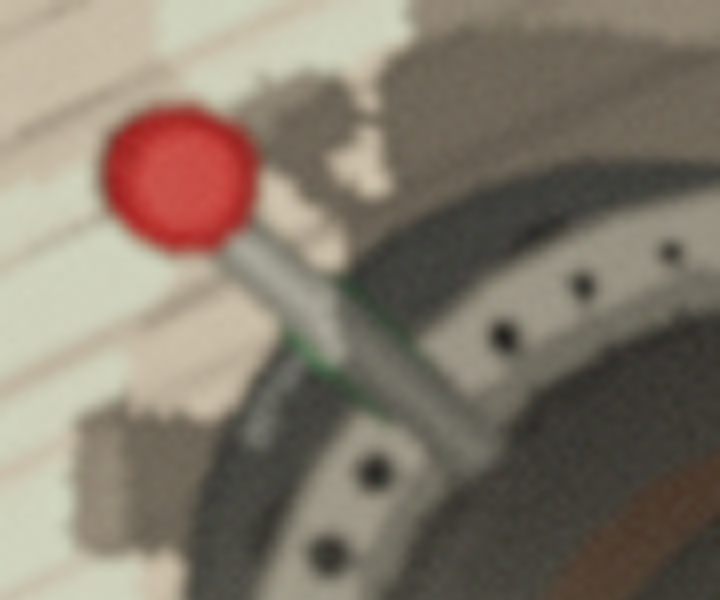

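The zoom shows thin green slivers of about equal width on both sides of the arm, at (300,340) and (365,290). The arm is therefore centred on the clip to within about 0.5 mm. Next I press the button.

Run:
```python
from h import *
c=np.array([.618,.008])
robot.move_straight(np.r_[c,.27],vel=.15)
robot.move_straight(np.r_[c,.202],vel=.1); robot.sleep(.3)
b=robot.sense()["wrist_force"]
z1=robot.move_straight(np.r_[c,.180],vel=.012,contact_N=11)
s=robot.sense(); print(z1,s["tcp_pos"],s["wrist_force"]-b)
robot.sleep(.3); s=robot.sense(); print(s["tcp_pos"],s["wrist_force"]-b)
```

```text
True [0.61802354 0.0079712  0.18622343] [-1.09344794  1.00072109  5.32778956]
[0.6180137  0.00805327 0.18610978] [-1.09003459  0.48881624  6.71962042]
```

Run:
```python
from h import *
c=np.array([.618,.008])
b=np.array([.0,0,0])
for z in (.1855,.185,.1845):
    h=robot.move_straight(np.r_[c,z],vel=.01,contact_N=12); robot.sleep(.15)
    s=robot.sense(); print(h,s["tcp_pos"][2],s["wrist_force"])
    if s["wrist_force"][2]>14: break
robot.move_straight(np.r_[c,.27],vel=.08)
robot.move_straight(pos(1.1,.27,.10),vel=.2,attitude=att(1.1)); robot.sleep(.2)
f=robot.grab_frame("wrist"); im=f["image"]
a=cv2.resize(im[95:175,310:400,::-1],(396,352),interpolation=cv2.INTER_CUBIC); d=cv2.resize(im[95:275,310:500,::-1],(372,352),interpolation=cv2.INTER_CUBIC)
cv2.imwrite("pics/w3.png",np.hstack([a,d])); print(robot.sense()["t"],robot.sense()["wrist_force"])
```

```text
False 0.18611655947951275 [-1.88920172  0.58214836  5.74076768]
False 0.18603365213494513 [-3.05167001 -0.81133394  8.48145775]
False 0.18599470082658612 [-3.11049596  0.5643431  11.96880418]
31.5583 [-0.18426855 -0.28197005  0.09990224]
```

View pics/w3.png

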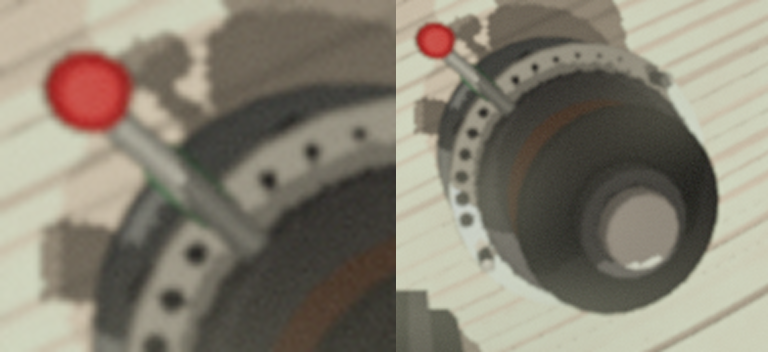

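The TCP stayed at 0.186 while the force rose to 12 N, so the button was fully down. The last view shows the button up again at (640,230), the arm still over the clip at (190,190) and the grinder in place.

```bash
python3 -c "
from plant import robot
print(robot.close_job())"
```

```text
the job is handed in; nothing more can be done
None
```

The job is handed in at about 32 s: I pushed the lever to the coarse stop and back over the green clip (centred to about 0.5 mm), then pressed the start button fully down and let it come back up.

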